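# Zero the light meter and hold the blue glass sample over its window, label up

## Robot

A 6-joint arm with a two-finger parallel gripper is mounted at the origin on the work surface. World frame = base frame: x ahead of the robot, y to its left, z up, the work surface at z = 0. Lengths are in mm, angles in degrees, forces in N, time in s.
With the tool pointing down it reaches from about 375 to 975 mm from the base axis. Payload 3.8 kg.
Tool frame: the origin (TCP) lies midway between the tips of the shut fingers; the grasp point (between the pads) lies behind it (ctrl.grasp_offset is the z of the grasp point in the tool frame, in mm); z points along the fingers, y is the direction in which the jaws open and shut (so a half turn about z gives the same grasp; the last joint's range is limited). The gripper opens to 88 mm and grips with 3 to 60 N. Pads are 18 mm wide; open, the fingers measure 123 mm over their backs; the gripper's body (75 mm by 187 mm) begins 45 mm behind the grasp point.
Start: joints at [-75.625, 15.12, 91.902, -0, 72.978, -2.114], TCP at [191.589, -647.234, 238.706] pointing down, gripper open.
Joint ranges: [-150.88, 150.88], [-54.13, 125.18], [17.81, 147.31], [-75.09, 255.09], [0, 152.58], [-146.25, 146.25]. Speed limits (degrees/s): [147.25, 147.25, 180, 180, 180, 180].

## Interface

Orientations are given as a 3x3 rotation matrix whose columns are the frame's x, y, z axes.
In Python, from rig import ctrl, vision, workorder, spot_in gives the robot as it stands. The module is installed in compiled form; this text tells all that it offers.
- The arm moves only by the shell command python3 -m creep 'ROWS'. ROWS is JSON, one flat list of numbers, 7 for each row, row after row: the closure, from 0 (fully open) to 1 (shut), then the shift along the tool's x, y, z in mm, then the turn, a rotation vector about the tool's x, y, z in rad. A call has 1 to 10 rows; each row is the pose to reach, as a shift and turn from the pose measured when the call began, along the tool's axes at that moment; what a row does not reach only later rows make up. A row lasts 1/12 s, in which the tool goes at most 41.7 mm and 7.16 degrees, less where a joint would pass 70% of its speed; a pose out of reach is approached as far as the arm can. A call with a gripper value outside its range is refused whole. The fingers move at their own pace and stop on an object; the grip force is fixed at half the most. Time passes only in rows, so rows that repeat a pose let the fingers close. It gives the time, the measured TCP pose, the force and the opening at its end, in the units of the state.
- ctrl.get_obs(): the state, without advancing time (a new reading comes with each control period).
- vision.grab_frame(name): name is "scene" or "side" or "wrist"; returns a dict with "color" (420x560x3 uint8, blue, green, red), "K" (3x3 intrinsics, pixels), "R" (3x3) and "t" (3): a world point X has camera coordinates R X + t; the wrist camera has in their place "tool_from_camera" (4x4, takes a point from camera to tool coordinates, whose origin is the TCP and whose axes are the flange's). Camera axes: x right, y down, z forward; pixel columns grow to the right and rows downward; lengths in mm; the calibration is good to about 2 mm. A picture is of the moment at which its call begins: read the wrist's pose just before it. There is no depth.
- workorder.close_job(): hands the job in, once; it reports no verdict.
Trained networks look in a picture, given as the dict that the camera call returned (one of the last four; its "shot" number tells which), for a name from the list of things; names that differ only in an ending like _2 or _b are one class to them, and where a whole thing is asked for, a point or a joint stands for the part that bears it (a point fixed in the world has none). Each returns a list of dicts, best first, with "conf" (0 to 1); they miss things now and then, are a little off and sometimes report something else, mostly with a low value. They report only what shows in the picture. A call takes as long as a camera call. They do not tell look-alikes from the thing itself.
- spot_in(picture, target): "point" ([x, y, z] in mm, in world coordinates, good to about 4 mm: the middle of the surface that is visible of it).
The state is a dict: "t": time; "qpos": joint angles; "qvel": joint speeds; "joint_torque": joint torques, N m; "eef_pos": TCP position; "tcp_rot": TCP orientation; "contact_force": force on the tool from outside, world axes, zero at the start; "wrist_torque": the same for the moment, N m; "opening": finger opening in mm.
Only numpy, scipy, OpenCV 4.12 (cv2) and the standard library are available. Lean on these libraries where they do the work, as an engineer would, in place of code of your own. Each camera call takes 0.05 s, during which the arm holds its last target.

## Task

Turn the black reset knob on the grey light meter anticlockwise all the way back to its zero stop, and leave it there. Then take the blue glass sample plate out of its wooden block by its blue part, never letting the fingers touch the frosted end (the end with the small notched corner), and hold it still about 10 cm above the middle of the meter's lit white window, long edges level and leaned back about 45 degrees so that the label faces up. Finish while holding it there: do not put it down, and leave everything else undisturbed.

Things in the scene. Friction and masses are not known exactly. Their poses are not given: they have to be found in the camera images.
- peak (a joint): reset knob of the meter, rad: 0 = fully home on its zero stop, grows as it is turned clockwise seen from above, up to 1.7; it starts somewhere in between, stays where it is left (light friction, 0.03 N m) and must be turned anticlockwise to reset
- peak_grip (a point): point on the knob's vertical axis at the height to grip. The knob is a black upright bar, 42 mm long, 14 mm thick, 32 mm tall, on a 44 mm disc; this point is 7 mm below the bar's top, 37 mm above the meter's top. x along the bar, turning with it, z up; a white line on top marks the -x half (the pointer), which meets the red tick of the white scale at zero
- meter: grey light meter fixed to the bench, 150 (x) x 250 (y) x 50 mm; origin at the middle of its underside, z up. The knob is at y = +65 mm, the window at y = -65 mm of its frame, both on x = 0
- window (a point): middle of the lit white square window (70 mm) in the meter's top, 51 mm above the bench; axes as the meter's
- blue_plate: blue glass sample plate, 100 x 8 x 45 mm, 80 g, loose, standing on a long edge in stand_a. Origin: middle of its lower long edge. x along the plate to the frosted end, y (thickness) out of the label face, z to the upper long edge. Blue part x = -50 to +18 mm, pale frosted part x = +18 to +50 mm; the notch, 10 mm square, is cut from the corner at +x, +z
- blue_plate_centre (a point): middle of the blue plate, 22.5 mm above its lower edge; axes as the plate's
- blue_plate_label (a point): middle of the paper label on the blue plate, at x = 31, y = 4, z = 18.5 mm of the plate; axes as the plate's. The label is on the +y face of the frosted part only: seen facing the label with the notch uppermost, the frosted end is on the left. The back has no label
- blue_plate_frosted: the pale frosted end of the blue plate with the notch and the label, part of the plate; same origin and axes as the plate
- stand_a: wooden block, 70 x 50 x 22 mm, fixed to the bench, that holds the blue plate; origin at the middle of its underside. Slot along its x, 10 mm wide and 12 mm deep (slot floor 10 mm above the bench), so the plate's upper 33 mm stand free, its top edge 55 mm above the bench, and its ends overhang the block. It may face any way
- stand_b: the same block for the amber plate
- amber_plate: amber glass plate of the same shape, a bystander in the other block
- jar: glass jar with a steel lid, 64 mm across, 85 mm tall, bystander; origin at its foot
- flux_bottle: yellow bottle, 40 mm across, 100 mm tall, bystander; origin at its foot
- brush_pot: steel pot with brushes, 68 mm across, about 155 mm tall, bystander; origin at its foot
- charcoal: black charcoal block, 100 x 60 x 30 mm, bystander; origin under its middle
- screwdriver: screwdriver with a black handle, 170 mm long, lying, bystander; origin at its middle, underneath
- spatula: steel spatula with a wooden handle, 190 mm long, lying, bystander; origin at its middle, underneath
Mind the look-alikes: they are no part of the job. What is shaped like the blue_plate but turquoise is not meant.

How it is judged:
By the outcome, as a careful person would: the job done as asked, in the order asked, and still so for the second after the job is handed in, while the arm keeps its last pose, push and grip.
It also fails if it takes over 51 s, if anything falls off the work surface, if the arm or the gripper's body presses on something with over 40 N, if the wrist force passes 120 N, or if a joint passes its speed limit or range.

## Working session

There is one attempt and no reset: what is moved stays moved. The work goes in short steps, Python scripts to look and compute and a shell command to move; the robot and the scene stay as the last step left them, time stands still between calls to the robot, and variables do not carry over. Pictures are saved under pics/ and viewed, and the job is handed in when it is done.

```bash
mkdir -p pics; python3 - <<'E'
from rig import ctrl,vision,spot_in
import cv2
o=ctrl.get_obs();print(o, ctrl.grasp_offset)
for n in ["scene","side","wrist"]:
    f=vision.grab_frame(n);cv2.imwrite(f"pics/{n}0.png",f["color"])
    print(n,f["K"],f.get("R"),f.get("t"),f.get("tool_from_camera"))
    for t in ["blue_plate","blue_plate_frosted","blue_plate_label","peak","meter","stand_a","window"]:
        try:
            for r in spot_in(f,t): print(t,r)
        except Exception as e: print(t,e)
E
```

```text
{'t': 0.0, 'qpos': array([-7.56231562e+01,  1.51658536e+01,  9.19793236e+01, -1.74431242e-03,
        7.29772641e+01, -2.11354561e+00]), 'qvel': array([-0.01552516, -0.08766609,  0.07601121, -0.00811883, -0.05772064,
       -0.04906545]), 'joint_torque': array([-1.70610900e-05, -5.02105701e+01, -3.56876528e+01,  7.25076674e-02,
        2.91254005e-02, -1.88736544e-04]), 'eef_pos': array([ 191.42528559, -646.56248293,  237.44506387]), 'tcp_rot': array([[ 9.58864836e-01,  2.83862491e-01, -5.58812947e-04],
       [ 2.83863037e-01, -9.58862618e-01,  2.06285140e-03],
       [ 4.97412922e-05, -2.13662201e-03, -9.99997716e-01]]), 'contact_force': array([-0.80413363, -0.09394179, -0.27070947]), 'wrist_torque': array([-0.00098465, -0.01416697, -0.07176361]), 'opening': 88.17325413906234} -18.700000000000003
scene [[467.81760498   0.         285.3546837 ]
 [  0.         467.81760498 210.5503422 ]
 [  0.           0.           1.        ]] [[-0.57056041  0.82117623 -0.01142013]
 [ 0.58195041  0.39445418 -0.71115373]
 [-0.57947782 -0.41240211 -0.70294378]] [ 318.40294702 -232.07137512 1841.94384
[... 1184 characters left out ...]
onf': 0.91}
blue_plate_label {'point': [529.6, -331.1, 37.8], 'conf': 0.63}
peak {'point': [563.3, 253.9, 73.2], 'conf': 0.61}
meter {'point': [569.3, 233.2, 44.7], 'conf': 0.61}
stand_a {'point': [500.3, -125.9, 13.8], 'conf': 0.76}
stand_a {'point': [539.9, -307.1, 19.1], 'conf': 0.46}
wrist [[377.72911114   0.         276.90908958]
 [  0.         377.72911114 210.1552749 ]
 [  0.           0.           1.        ]] None None [[ 4.42275240e-04 -9.51861803e-01 -3.06527181e-01  7.96536406e+01]
 [ 9.99999901e-01  4.04273896e-04  1.87462386e-04  6.13880738e-01]
 [-5.45173466e-05 -3.06527234e-01  9.51861887e-01 -1.46852691e+02]
 [ 0.00000000e+00  0.00000000e+00  0.00000000e+00  1.00000000e+00]]
```

View pics/scene0.png

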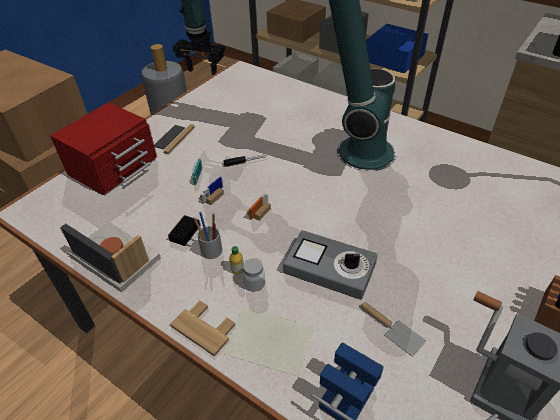

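View pics/side0.png

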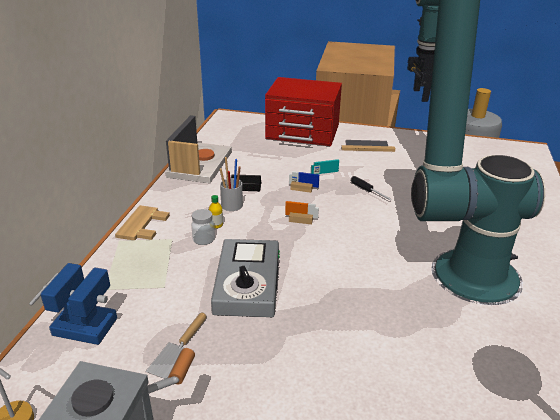

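View pics/wrist0.png

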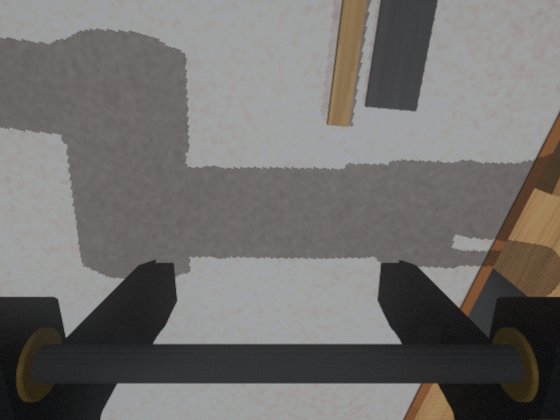

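```bash
python3 - <<'E'
import cv2,numpy as np
a=cv2.imread("pics/scene0.png")[150:225,170:290];b=cv2.imread("pics/side0.png")[150:230,260:400]
A=cv2.resize(a,(480,300),interpolation=3);B=cv2.resize(b,(525,300),interpolation=3)
a2=cv2.imread("pics/scene0.png")[225:300,270:390];b2=cv2.imread("pics/side0.png")[235:320,200:290]
A2=cv2.resize(a2,(480,300),interpolation=3);B2=cv2.resize(b2,(318,300),interpolation=3)
cv2.imwrite("pics/crop1.png",np.hstack([A[:, :400],B[:, :400]]));cv2.imwrite("pics/crop2.png",np.hstack([A2,B2]))
E
```

```text
(no output)
```

View pics/crop1.png

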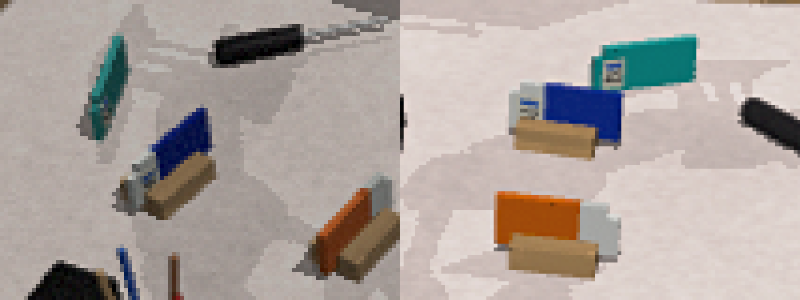

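View pics/crop2.png

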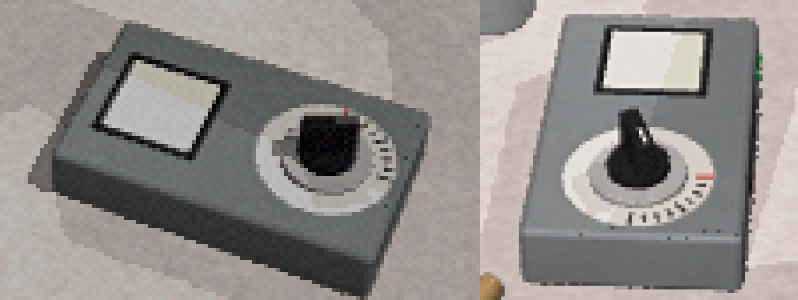

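The plate is at scene (213,187) / side (305,180): deep blue, in a block, with the frosted end and label on the +x/+y side. The look-alikes are the turquoise plate with no block at scene (196,170) and the amber plate at scene (260,205). My choice is the deep blue one, and the crop confirms it. The meter's red zero tick is on the −x side and the knob pointer seems to face about +y. I'll move over the knob for a close look.

```bash
python3 -m creep '[0,13,-15,0,0,0,-0.05, 0,35,-43,0,0,0,-0.15, 0,60,-74,0,0,0,-0.25, 0,85,-104,0,0,0,-0.35, 0,110,-135,0,0,0,-0.45, 0,135,-165,0,0,0,-0.55, 0,160,-196,0,0,0,-0.65, 0,185,-227,0,0,0,-0.75, 0,210,-257,0,0,0,-0.85, 0,235,-288,0,0,0,-0.95]'
```

```text
t: 2.03
eef_pos: [335.5, -302.7, 239.0]
tcp_rot: [[0.323, 0.946, 0.001], [0.946, -0.323, -0.001], [-0.0, 0.001, -1.0]]
contact_force: [0.9, -0.9, 0.6]
opening: 88.2
```

```bash
python3 -m creep '[0,30,2,0,0,0,-0.05, 0,70,5,0,0,0,-0.1, 0,110,8,0,0,0,-0.15, 0,150,10,0,0,0,-0.2, 0,190,13,0,0,0,-0.25, 0,230,16,0,0,0,-0.3, 0,270,19,0,0,0,-0.35, 0,310,21,0,0,0,-0.4, 0,350,24,0,0,0,-0.44, 0,390,27,0,0,0,-0.44]' && python3 -m creep '[0,40,-7,0,0,0,0, 0,80,-15,0,0,0,0, 0,120,-23,5,0,0,0, 0,160,-31,15,0,0,0, 0,195,-39,25,0,0,0, 0,206,-46,30,0,0,0, 0,206,-46,30,0,0,0]'; python3 - <<'E'
from rig import ctrl,vision,spot_in
import cv2
o=ctrl.get_obs();print(o['t'],o['eef_pos'],o['tcp_rot'],o['qpos'])
f=vision.grab_frame("wrist");cv2.imwrite("pics/w1.png",f["color"])
print(spot_in(f,"peak"))
E
```

```text
t: 2.87
eef_pos: [487.4, 59.8, 239.3]
tcp_rot: [[-0.113, 0.994, 0.002], [0.994, 0.113, -0.001], [-0.001, 0.002, -1.0]]
contact_force: [1.9, -0.1, -0.8]
opening: 88.3
t: 3.45
eef_pos: [415.9, 261.3, 207.6]
tcp_rot: [[-0.118, 0.993, -0.001], [0.993, 0.118, -0.001], [-0.001, -0.001, -1.0]]
contact_force: [-1.0, 0.1, 0.2]
opening: 88.2
3.45 [415.91999479 261.28593023 207.62632098] [[-1.17637968e-01  9.93056140e-01 -9.00412787e-04]
 [ 9.93055852e-01  1.17636764e-01 -1.29076554e-03]
 [-1.17588100e-03 -1.04600322e-03 -9.99998762e-01]] [ 2.92589952e+01 -3.67432142e+00  1.15832533e+02 -4.24150775e-02
  6.79229487e+01  2.25191929e+01]
[{'point': [557.2, 246.6, 76.8], 'conf': 0.69}]
```

View pics/w1.png

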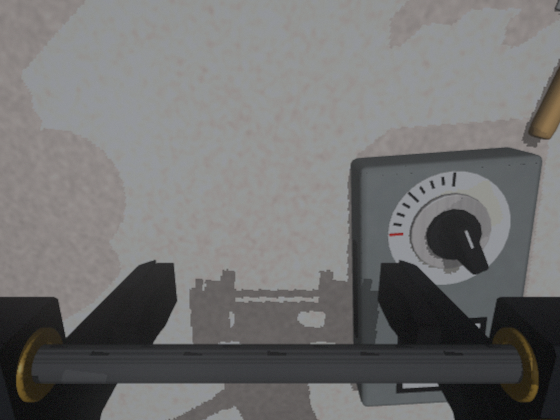

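```bash
python3 - <<'E'
import cv2
a=cv2.imread("pics/w1.png")[150:310,370:550]
cv2.imwrite("pics/w1c.png",cv2.resize(a,None,fx=4,fy=3.7,interpolation=2))
E
```

```text
(no output)
```

View pics/w1c.png

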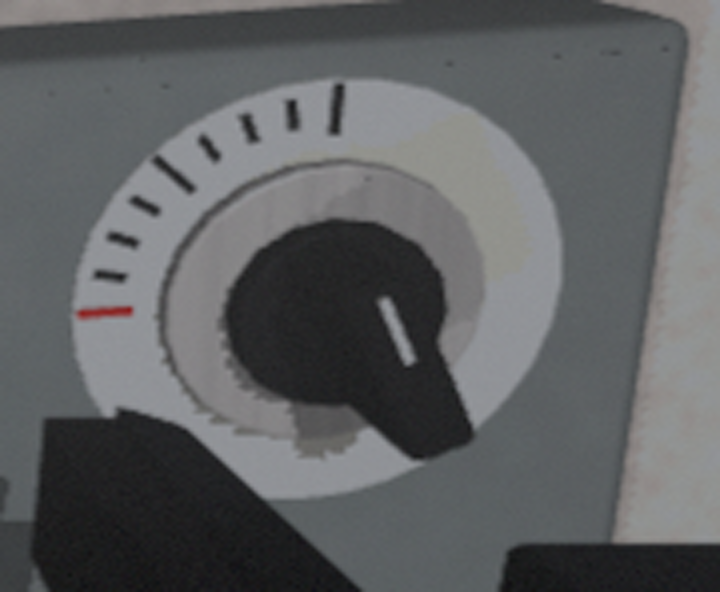

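```bash
cat > h.py <<'E'
import numpy as np,cv2
TC=np.array([[4.42275240e-04,-9.51861803e-01,-3.06527181e-01,79.6536406],[.999999901,4.04273896e-04,1.87462386e-04,.613880738],[-5.45173466e-05,-.306527234,.951861887,-146.852691],[0,0,0,1]])
KW=np.array([[377.729,0,276.909],[0,377.729,210.155],[0,0,1]])
def wpose(p,R):
    Rw=R@TC[:3,:3]; c=p+R@TC[:3,3]; return Rw,c
def ray(uv,z,Rw,c,K=KW):
    d=Rw@np.linalg.inv(K)@np.array([*uv,1.]); return c+d*(z-c[2])/d[2]
def proj(X,Rw,c,K=KW):
    q=K@(Rw.T@(np.asarray(X)-c)); return q[:2]/q[2]
def topview(img,z,cx,cy,half,s,Rw,c,K=KW):
    # up=+Y,right=+X
    W=[(cx-half,cy+half),(cx+half,cy+half),(cx+half,cy-half),(cx-half,cy-half)]
    src=np.float32([proj((*w,z),Rw,c,K) for w in W]);n=2*half*s
    dst=np.float32([(0,0),(n,0),(n,n),(0,n)])
    return cv2.warpPerspective(img,cv2.getPerspectiveTransform(src,dst),(int(n),int(n)),flags=2)
E
python3 - <<'E'
from h import *
p=np.array([415.92,261.286,207.626]);R=np.array([[-1.17637968e-01,9.93056140e-01,-9.0e-04],[9.93055852e-01,1.17636764e-01,-1.29e-03],[-1.176e-03,-1.046e-03,-.9999988]])
Rw,c=wpose(p,R);print(c)
im=cv2.imread("pics/w1.png")
a=topview(im,94,560,250,40,5,Rw,c);b=topview(im,51,560,250,40,5,Rw,c)
for i in (a,b):
    for k in range(0,400,50): cv2.line(i,(k,0),(k,6),(0,255,0),1);cv2.line(i,(0,k),(6,k),(0,255,0),1)
cv2.imwrite("pics/tv.png",np.hstack([a,b]))
E
```

```text
[407.29149303 340.64816885 354.38419998]
```

View pics/tv.png

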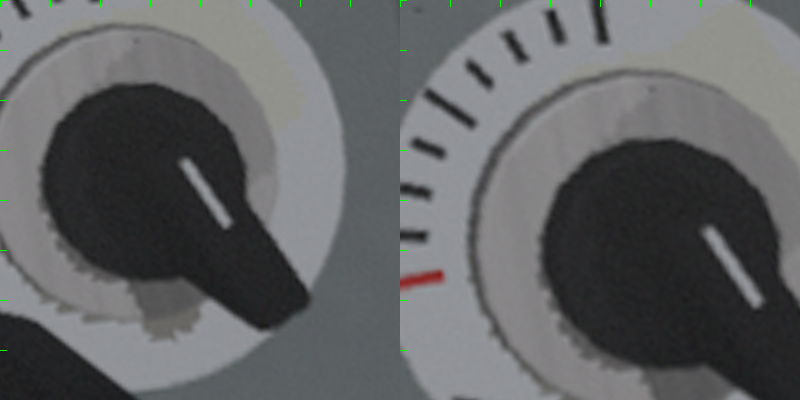

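```bash
python3 -m creep '[0,-9,36,10,0,0,-0.12, 0,-18,73,30,0,0,-0.24, 0,-26,110,50,0,0,-0.36, 0,-34,146,70,0,0,-0.48, 0,-34.5,146.5,82,0,0,-0.511, 0,-34.5,146.5,82,0,0,-0.511]'; python3 - <<'E'
from h import *
from rig import ctrl,vision,spot_in
o=ctrl.get_obs();p,R=o['eef_pos'],o['tcp_rot'];print(o['t'],p,R)
f=vision.grab_frame("wrist");cv2.imwrite("pics/w2.png",f["color"])
Rw,c=wpose(p,R)
a=topview(f["color"],94,565,245,40,5,Rw,c);b=topview(f["color"],51,565,245,60,400/120,Rw,c)
for i in (a,b): cv2.drawMarker(i,(200,200),(0,255,0),0,12)
cv2.imwrite("pics/tv2.png",np.hstack([a,b]))
E
```

```text
t: 4.05
eef_pos: [568.8, 238.5, 123.9]
tcp_rot: [[-0.583, 0.812, -0.003], [0.812, 0.583, -0.004], [-0.002, -0.004, -1.0]]
contact_force: [-1.5, -0.6, -0.6]
opening: 87.9
4.05 [568.77479411 238.53103211 123.87046039] [[-0.58343892  0.81215285 -0.00260174]
 [ 0.81215553  0.58342871 -0.0037862 ]
 [-0.00155704 -0.00432204 -0.99998945]]
```

View pics/w2.png

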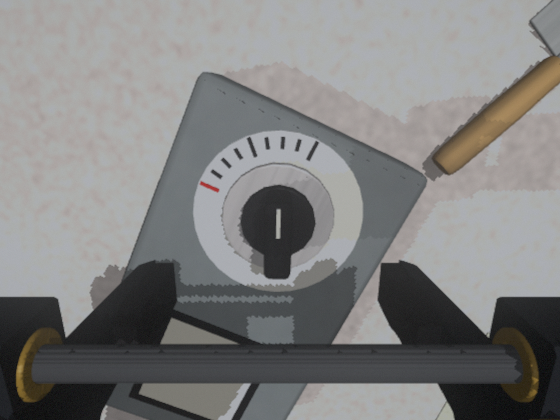

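View pics/tv2.png

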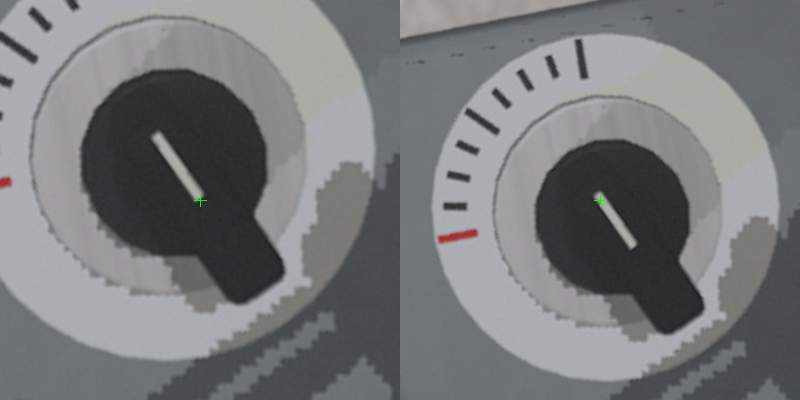

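```bash
python3 -m creep '[0,6,0.5,20,0,0,0, 0,6,0.5,40,0,0,0, 0,6,0.5,55,0,0,0, 0,6,0.5,55.5,0,0,0, 1,6,0.5,55.5,0,0,0, 1,6,0.5,55.5,0,0,0, 1,6,0.5,55.5,0,0,0, 1,6,0.5,55.5,0,0,0, 1,6,0.5,55.5,0,0,0, 1,6,0.5,55.5,0,0,0]'
```

```text
t: 4.93
eef_pos: [565.3, 244.5, 70.9]
tcp_rot: [[-0.583, 0.813, -0.001], [0.813, 0.583, -0.003], [-0.002, -0.002, -1.0]]
contact_force: [-0.2, -0.0, -1.0]
opening: 50.4
```

```bash
python3 -m creep '[1,0,0,2,0,0,0, 1,0,0,2,0,0,0, 1,0,0,2,0,0,0, 1,0,0,2,0,0,0, 1,0,0,2,0,0,0, 1,0,0,2,0,0,0, 1,0,0,2,0,0,0, 1,0,0,2,0,0,0]'
```

```text
t: 5.6
eef_pos: [564.9, 244.2, 68.8]
tcp_rot: [[-0.583, 0.813, -0.001], [0.813, 0.583, -0.003], [-0.002, -0.003, -1.0]]
contact_force: [-1.6, -1.3, 0.3]
opening: 14.0
```

```bash
python3 -m creep '[1,0,0,0,0,0,-0.06, 1,0,0,0,0,0,-0.17, 1,0,0,0,0,0,-0.28, 1,0,0,0,0,0,-0.39, 1,0,0,0,0,0,-0.5, 1,0,0,0,0,0,-0.61, 1,0,0,0,0,0,-0.72, 1,0,0,0,0,0,-0.83, 1,0,0,0,0,0,-0.94, 1,0,0,0,0,0,-1.0]'; python3 - <<'E'
from h import *
from rig import ctrl,vision
o=ctrl.get_obs();print(o['wrist_torque'],o['contact_force'],o['opening'],o['qpos'])
E
```

```text
t: 6.43
eef_pos: [564.1, 242.7, 68.7]
tcp_rot: [[-0.998, -0.056, -0.003], [-0.056, 0.998, -0.006], [0.004, -0.005, -1.0]]
contact_force: [-3.8, -6.2, 4.0]
opening: 13.3
[-0.79632574  0.2683179  -0.06691019] [-3.81740525 -6.20895643  3.98184237] 13.346266049791415 [ 21.0857973   17.70497609 107.86991527  -0.28375924  54.72083729
 -71.98805579]
```

```bash
python3 -m creep '[1,0,0,0,0,0,-0.06, 1,0,0,0,0,0,-0.11, 1,0,0,0,0,0,-0.15, 1,0,0,0,0,0,-0.19, 1,0,0,0,0,0,-0.22, 1,0,0,0,0,0,-0.22]'; python3 - <<'E'
from h import *
from rig import ctrl,vision
o=ctrl.get_obs();print(o['wrist_torque'],o['contact_force'],o['opening'],o['qpos'])
p,R=o['eef_pos'],o['tcp_rot']
f=vision.grab_frame("wrist");cv2.imwrite("pics/w3.png",f["color"])
E
```

```text
t: 6.93
eef_pos: [564.2, 242.4, 68.8]
tcp_rot: [[-0.962, -0.272, -0.003], [-0.272, 0.962, -0.006], [0.005, -0.004, -1.0]]
contact_force: [-0.4, -1.9, 0.8]
opening: 14.3
[-0.22129065 -0.11199438 -0.68590401] [-0.43597338 -1.94535035  0.84765923] 14.276466962093469 [ 21.05431322  17.69841958 107.87391808  -0.2834647   54.72294633
 -84.56520005]
```

View pics/w3.png

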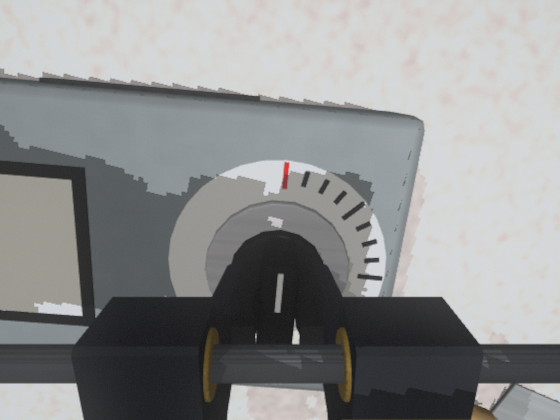

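```bash
python3 -m creep '[1,0,0,0,0,0,-0.03, 1,0,0,0,0,0,-0.05, 1,0,0,0,0,0,-0.05]'; python3 - <<'E'
from h import *
from rig import ctrl
o=ctrl.get_obs();print(o['wrist_torque'],o['contact_force'],o['opening'])
p=np.array([564.2,242.4,68.8]);x=np.array([-.962,-.272,.005]);z=np.array([-.003,-.006,-1.]);y=np.cross(z,x);R=np.c_[x,y,z]
Rw,c=wpose(p,R)
t=ray((286,165),51,Rw,c);t2=ray((285,186),51,Rw,c);l=ray((384,278),51,Rw,c)
k=np.array([565.5,243.8])
for a in (t,t2,l): d=a[:2]-k;print(a,np.degrees(np.arctan2(d[1],d[0]))%360)
e1=ray((100,86),49,Rw,c);e2=ray((400,110),49,Rw,c);d=e2-e1;print(e1,e2,np.degrees(np.arctan2(d[1],d[0])))
for uv in [(78,172),(88,322)]: print(ray(uv,51,Rw,c))
im=cv2.imread("pics/w3.png")
tv=topview(im,51,590,150,200,1.5,Rw,c);cv2.imwrite("pics/tv3.png",tv)
E
```

```text
t: 7.23
eef_pos: [564.2, 242.4, 68.8]
tcp_rot: [[-0.948, -0.318, -0.004], [-0.318, 0.948, -0.005], [0.005, -0.004, -1.0]]
contact_force: [-0.6, -1.3, 0.4]
opening: 15.4
[-0.1073069  -0.11141317 -0.88911742] [-0.60800945 -1.29764744  0.44449102] 15.440752882204283
[517.176438   233.84379664  51.        ] 191.64186292341512
[526.44991004 236.07575671  51.        ] 191.18887005890392
[557.36817377 295.04698412  51.        ] 99.01646984735163
[506.66773434 149.28324508  49.        ] [481.41935806 274.1855242   49.        ] 101.42805836134427
[545.51497621 145.66788079  51.        ]
[621.86441539 159.7770482   51.        ]
```

View pics/tv3.png

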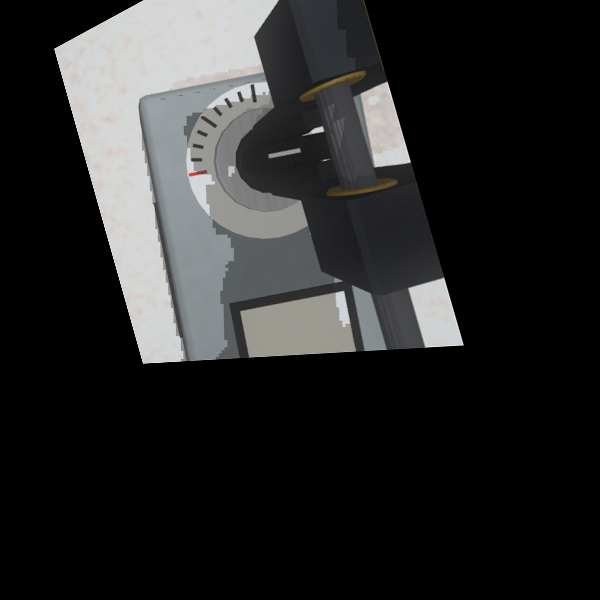

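```bash
python3 -m creep '[0,0,0,0,0,0,0, 0,0,0,0,0,0,0, 0,0,0,0,0,0,0, 0,0,0,0,0,0,0, 0,0,0,0,0,0,0, 0,0,0,-15,0,0,0, 0,0,0,-40,0,0,0, 0,0,0,-75,0,0,0, 0,0,0,-110,0,0,0, 0,0,0,-130,0,0,0]'; python3 - <<'E'
from h import *
from rig import ctrl,vision
o=ctrl.get_obs();p,R=o['eef_pos'],o['tcp_rot'];print(o['t'],p,o['opening'])
f=vision.grab_frame("wrist");cv2.imwrite("pics/w4.png",f["color"])
Rw,c=wpose(p,R)
a=topview(f["color"],94,565,245,60,400/120,Rw,c);b=topview(f["color"],51,580,180,120,400/240,Rw,c)
cv2.imwrite("pics/tv4.png",np.hstack([a,b]))
E
```

```text
t: 8.07
eef_pos: [566.2, 243.8, 203.1]
tcp_rot: [[-0.948, -0.318, 0.001], [-0.318, 0.948, -0.004], [-0.0, -0.004, -1.0]]
contact_force: [1.0, 0.1, -0.0]
opening: 79.2
8.0667 [566.24381329 243.80385749 203.12460404] 79.17350851599063
```

View pics/w4.png

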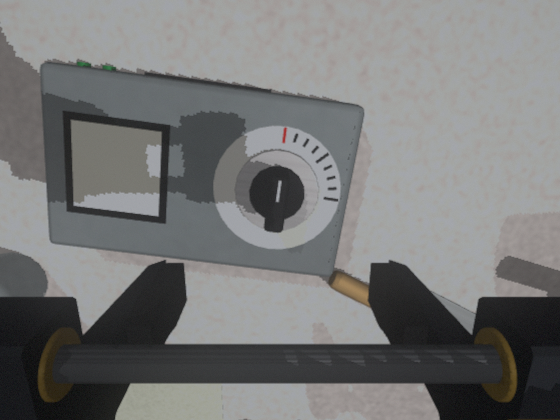

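View pics/tv4.png

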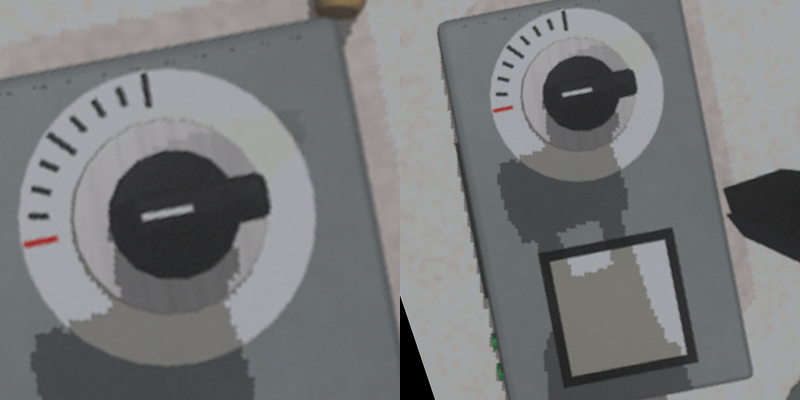

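Checked from above: the pointer line and red tick both point at about 189–190°, so the knob is home. Next, the blue plate.

```bash
python3 -m creep '[0,10,-26,-6,0,0,0.03, 0,24,-63,-12,0,0,0.07, 0,38,-100,-18,0,0,0.11, 0,52,-137,-24,0,0,0.15, 0,66,-174,-27,0,0,0.19, 0,80,-211,-27,0,0,0.23, 0,94,-248,-27,0,0,0.27, 0,108,-285,-27,0,0,0.3, 0,122,-322,-27,0,0,0.323, 0,136,-354,-27,0,0,0.323]'
```

```text
t: 8.95
eef_pos: [551.4, -136.6, 234.2]
tcp_rot: [[-1.0, 0.001, 0.007], [0.001, 1.0, -0.002], [-0.007, -0.002, -1.0]]
contact_force: [0.3, -0.4, 0.0]
opening: 88.0
```

```bash
python3 -m creep '[0,4,-40,0,0,0,0, 0,8,-80,5,0,0,0, 0,12,-120,15,0,0,0, 0,16,-160,25,0,0,0, 0,16,-185,34,0,0,0, 0,16,-188,34,0,0,0]'; python3 - <<'E'
from h import *
from rig import ctrl,vision,spot_in
o=ctrl.get_obs();p,R=o['eef_pos'],o['tcp_rot'];print(o['t'],p,R,o['qpos'])
f=vision.grab_frame("wrist");cv2.imwrite("pics/w5.png",f["color"])
Rw,c=wpose(p,R)
a=topview(f["color"],55,540,-325,80,2.5,Rw,c)
cv2.imwrite("pics/tv5.png",a)
for t in ("blue_plate_centre","blue_plate_frosted"): print(spot_in(f,t))
E
```

```text
t: 9.45
eef_pos: [533.6, -328.5, 197.5]
tcp_rot: [[-1.0, 0.005, 0.004], [0.005, 1.0, -0.002], [-0.004, -0.002, -1.0]]
contact_force: [-0.5, 0.7, -0.3]
opening: 88.3
9.45 [ 533.58857905 -328.48218531  197.48648326] [[-0.99998064  0.00455815  0.00423506]
 [ 0.00455109  0.99998824 -0.00167426]
 [-0.00424265 -0.00165495 -0.99998963]] [-3.39246514e+01  1.13961692e+01  1.00882514e+02  6.04401704e-02
  6.74664446e+01 -1.23686727e+02]
[{'point': [522.9, -333.2, 54.4], 'conf': 0.83}, {'point': [475.7, -453.4, 33.3], 'conf': 0.61}]
[{'point': [559.7, -335.8, 57.2], 'conf': 0.72}, {'point': [505.2, -433.0, 31.5], 'conf': 0.62}, {'point': [722.2, -191.7, 72.1], 'conf': 0.37}]
```

View pics/w5.png

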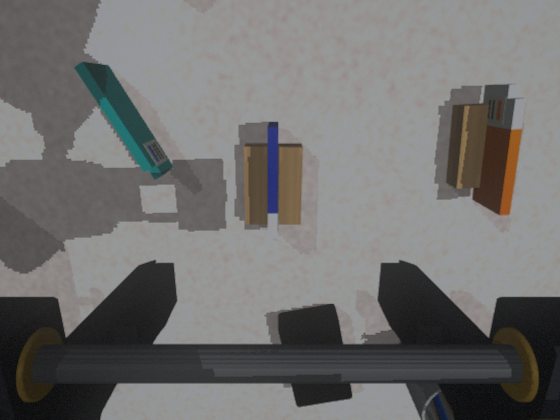

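View pics/tv5.png

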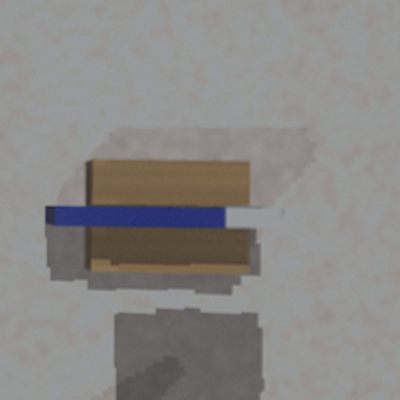

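```bash
python3 -m creep '[0,9,-2,25,0,0,0, 0,18,-3.3,60,0,0,0, 0,18.6,-3.3,95,0,0,0, 0,18.6,-3.3,110,0,0,0, 0,18.6,-3.3,110,0,0,0]'; python3 - <<'E'
from h import *
from rig import ctrl,vision,spot_in
o=ctrl.get_obs();p,R=o['eef_pos'],o['tcp_rot'];print(o['t'],p,R,o['qpos'])
f=vision.grab_frame("wrist");cv2.imwrite("pics/w6.png",f["color"])
Rw,c=wpose(p,R)
a=topview(f["color"],55,540,-325,80,5,Rw,c)[200:600]
cv2.imwrite("pics/tv6.png",a)
E
```

```text
t: 10.02
eef_pos: [514.7, -323.6, 85.4]
tcp_rot: [[-1.0, -0.0, -0.0], [-0.0, 1.0, 0.004], [0.0, 0.004, -1.0]]
contact_force: [-0.3, -0.2, -0.3]
opening: 88.2
10.0167 [ 514.71995482 -323.60312622   85.36956001] [[-9.99999885e-01 -4.74637665e-04 -7.00712244e-05]
 [-4.74947110e-04  9.99989833e-01  4.48422754e-03]
 [ 6.79421287e-05  4.48426030e-03 -9.99989943e-01]] [ -34.62179966   15.89733332  108.20081305    0.25212846   56.05139065
 -124.79007739]
```

View pics/w6.png

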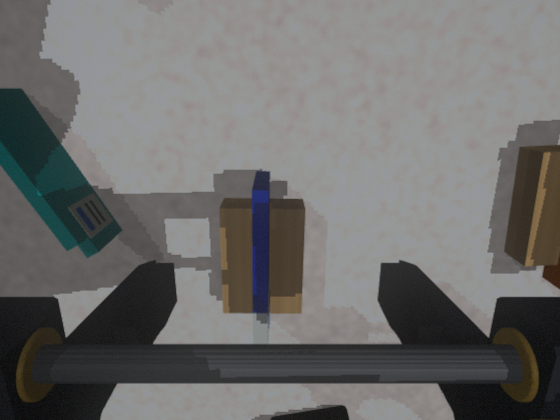

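View pics/tv6.png

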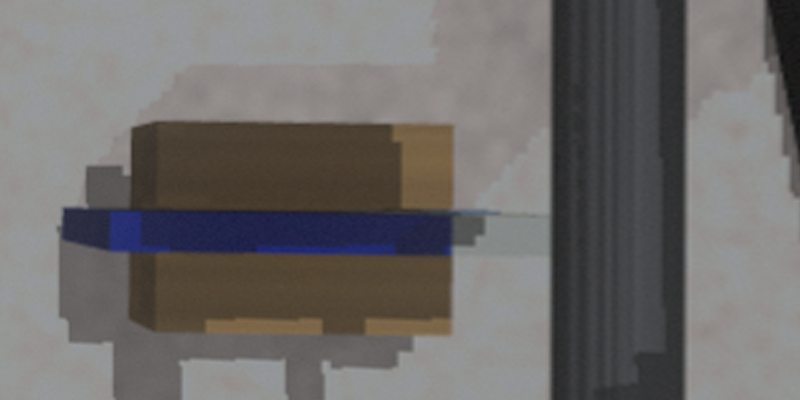

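```bash
python3 -m creep '[0,0,-8,0,0,0,0, 0,0,-8,20,-0.004,0,0, 0,0,-8,45,-0.004,0,0, 0,0,-8,58,-0.004,0,0, 0,0,-8,58,-0.004,0,0]'; python3 - <<'E'
from rig import ctrl
o=ctrl.get_obs();print(o['tcp_rot'],o['contact_force'],o['qpos'])
E
```

```text
t: 10.48
eef_pos: [515.8, -331.9, 28.6]
tcp_rot: [[-1.0, -0.001, 0.001], [-0.001, 1.0, 0.008], [-0.001, 0.008, -1.0]]
contact_force: [-1.3, 0.8, -1.2]
opening: 87.8
[[-9.99999214e-01 -9.65433145e-04  8.00295251e-04]
 [-9.59116940e-04  9.99968685e-01  7.85550933e-03]
 [-8.07854158e-04  7.85473558e-03 -9.99968825e-01]] [-1.2901958   0.83033776 -1.21242387] [ -35.30749683   20.48001185  109.19578718    0.51000759   50.54803577
 -125.68747718]
```

```bash
python3 -m creep '[0.5,0,0,1.5,0.008,0,0, 1,0,0,1.5,0.008,0,0, 1,0,0,1.5,0.008,0,0, 1,0,0,1.5,0.008,0,0, 1,0,0,1.5,0.008,0,0, 1,0,0,1.5,0.008,0,0, 1,0,0,1.5,0.008,0,0, 1,0,0,1.5,0.008,0,0, 1,0,0,1.5,0.008,0,0, 1,0,0,1.5,0.008,0,0]';python3 -m creep '[1,0,0,0,0,0,0, 1,0,0,0,0,0,0, 1,0,0,0,0,0,0, 1,0,0,0,0,0,0, 1,0,0,0,0,0,0]'
```

```text
t: 11.32
eef_pos: [515.7, -331.9, 27.1]
tcp_rot: [[-1.0, -0.001, 0.001], [-0.001, 1.0, -0.0], [-0.001, -0.0, -1.0]]
contact_force: [-0.2, -0.3, 0.1]
opening: 23.7
t: 11.73
eef_pos: [515.6, -331.8, 26.9]
tcp_rot: [[-1.0, -0.001, 0.001], [-0.001, 1.0, 0.0], [-0.001, 0.0, -1.0]]
contact_force: [0.3, -0.1, -1.0]
opening: 7.9
```

Gripped at 7.9 mm. I'll lift straight up and look.

```bash
python3 -m creep '[1,0,0,-6,0,0,0, 1,0,0,-16,0,0,0, 1,0,0,-30,0,0,0, 1,0,0,-60,0,0,0, 1,0,0,-95,0,0,0, 1,0,0,-130,0,0,0, 1,0,0,-165,0,0,0, 1,0,0,-190,0,0,0, 1,0,0,-200,0,0,0]'; python3 - <<'E'
from h import *
from rig import ctrl,vision
o=ctrl.get_obs();print(o['tcp_rot'],o['contact_force'],o['wrist_torque'],o['qpos'])
f=vision.grab_frame("wrist");cv2.imwrite("pics/w7.png",f["color"])
f=vision.grab_frame("side");cv2.imwrite("pics/s7.png",cv2.resize(f["color"][60:240,220:420],(800,600),interpolation=2)[:, :])
E
```

```text
t: 12.48
eef_pos: [517.8, -333.2, 234.4]
tcp_rot: [[-1.0, -0.001, 0.009], [-0.001, 1.0, -0.006], [-0.009, -0.006, -1.0]]
contact_force: [1.3, -1.4, -0.9]
opening: 7.5
[[-0.99996007 -0.00110113  0.0088684 ]
 [-0.00115062  0.99998378 -0.0055781 ]
 [-0.00886212 -0.00558809 -0.99994512]] [ 1.31540186 -1.35068312 -0.93132705] [ 0.09162349 -0.16259344  0.01288674] [-3.50973051e+01  8.54014592e+00  1.00220927e+02  3.25003792e-02
  7.06394248e+01 -1.25172429e+02]
```

View pics/w7.png

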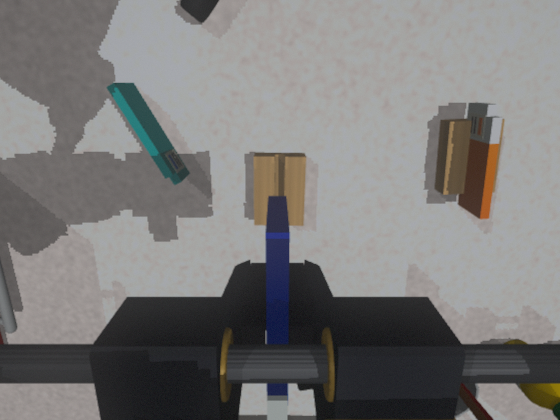

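View pics/s7.png

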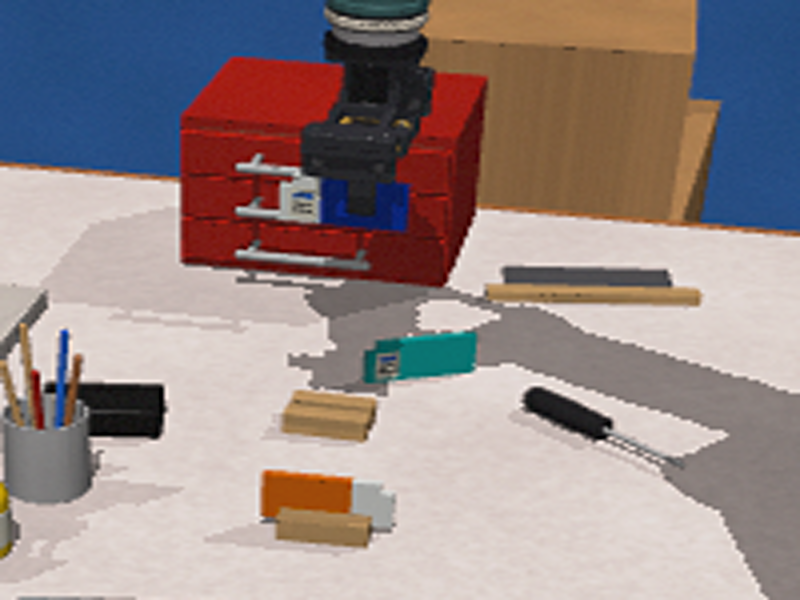

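```bash
python3 -m creep '[1,-3,18,0,0,0,0, 1,-8,54,0,0,0,0, 1,-13,92,0,0,0,0, 1,-18,130,0,0,0,0, 1,-23,168,0,-0.05,0,0, 1,-28,206,0,-0.12,0,0, 1,-33,244,0,-0.19,0,0, 1,-38,282,0,-0.26,0,0, 1,-43,320,0,-0.33,0,0, 1,-48,350,0,-0.4,0,0]'; python3 - <<'E'
from rig import ctrl
o=ctrl.get_obs();print(o['opening'],o['qpos'])
E
```

```text
t: 13.42
eef_pos: [563.2, 20.3, 227.8]
tcp_rot: [[-1.0, -0.003, 0.001], [-0.002, 0.921, 0.39], [-0.002, 0.39, -0.921]]
contact_force: [-0.8, 0.2, -1.2]
opening: 7.8
7.836213197470284 [ -13.78990347    5.79909448  106.9305962    23.20514746   74.28243508
 -111.6797546 ]
```

```bash
python3 -m creep '[1,-3,12,14,-0.06,0,0, 1,-6,24,38,-0.14,0,0, 1,-9,38,64,-0.22,0,0, 1,-11,50,90,-0.3,0,0, 1,-12,58,107,-0.36,0,0, 1,-12,60,113,-0.385,0,0, 1,-12,60,113,-0.385,0,0]'; python3 - <<'E'
from h import *
from rig import ctrl,vision
o=ctrl.get_obs();p,R=o['eef_pos'],o['tcp_rot'];print(o['opening'],o['qpos'],R, p+R@[-16.4,0,-5.6])
for n in("side","scene"):
    f=vision.grab_frame(n);cv2.imwrite(f"pics/{n}8.png",f["color"])
    for X in [(591.4,115.8,51),p+R@[-16.4,0,-5.6]]:
        q=f["K"]@(f["R"]@np.array(X)+f["t"]);print(n,q[:2]/q[2])
E
```

```text
t: 14.0
eef_pos: [571.7, 120.3, 142.6]
tcp_rot: [[-1.0, 0.004, -0.007], [-0.002, 0.706, 0.709], [0.008, 0.709, -0.705]]
contact_force: [0.6, -0.7, -0.3]
opening: 7.7
7.737487001648449 [ -14.32281759   16.854208    112.37895752   45.99813087   72.2263556
 -127.56381383] [[-0.99996923  0.00383366 -0.00684353]
 [-0.00214546  0.70550113  0.70870554]
 [ 0.00754506  0.70869842 -0.7054712 ]] [588.17938345 116.34712527 146.38742144]
side [248.55162411 251.17052459]
side [249.06803578 221.30661943]
scene [310.2992734  250.70284749]
scene [311.92261537 228.57030128]
```

```bash
python3 - <<'E'
import cv2,numpy as np
a=cv2.imread("pics/side8.png")[150:320,180:320];b=cv2.imread("pics/scene8.png")[190:300,260:390]
cv2.imwrite("pics/c8.png",np.hstack([cv2.resize(a,(400,486),interpolation=2),cv2.resize(b,(400,486),interpolation=2)]))
E
```

```text
(no output)
```

View pics/c8.png

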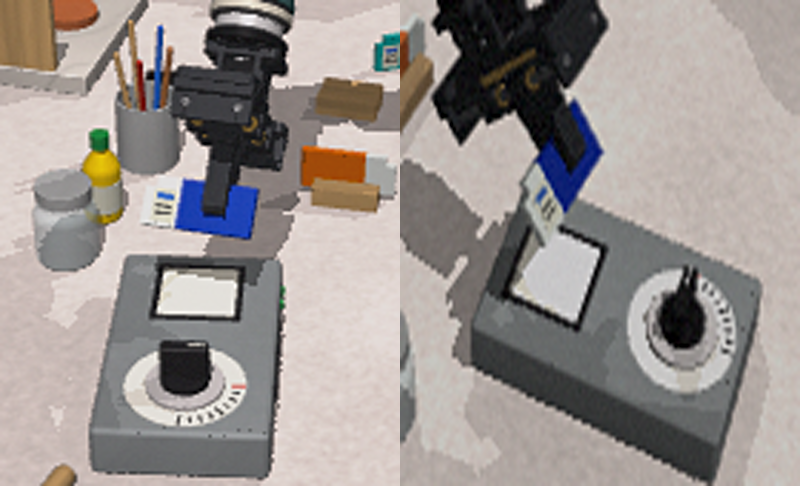

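```bash
python3 -m creep '[1,-3,3,-3.5,0,0,0, 1,-3,3,-3.5,0,0,0, 1,-3,3,-3.5,0,0,0, 1,-3,3,-3.5,0,0,0, 1,-3,3,-3.5,0,0,0, 1,-3,3,-3.5,0,0,0]'; python3 - <<'E'
from h import *
from rig import ctrl,vision,spot_in
o=ctrl.get_obs();p,R=o['eef_pos'],o['tcp_rot'];print(o['opening'],o['qvel'],R, p+R@[-16.4,0,-5.6])
ends=[p+R@[-16.4-s*50,0,-5.6] for s in(1,-1)];print(ends)
for n in("side","scene"):
    f=vision.grab_frame(n)
    for t in("blue_plate_centre","blue_plate_label"):print(n,t,spot_in(f,t)[:2])
    im=f["color"].copy()
    for x in(-50,18,50):
      for z in(-22.5,22.5):
        X=p+R@[-16.4-x,4,-5.6-z];q=f["K"]@(f["R"]@X+f["t"]);u=q[:2]/q[2]
        cv2.circle(im,(int(round(u[0]*1)),int(round(u[1]))),0,(0,255,0),-1)
    cv2.imwrite(f"pics/{n}9.png",cv2.resize(im[180:290,200:340],None,fx=5,fy=5,interpolation=0))
E
```

```text
t: 14.6
eef_pos: [577.9, 118.9, 151.5]
tcp_rot: [[-1.0, -0.002, -0.001], [-0.002, 0.708, 0.707], [-0.001, 0.707, -0.708]]
contact_force: [-0.8, 0.4, -0.7]
opening: 7.6
7.581592136739409 [0.03783411 0.37425679 0.18337837 0.06337997 0.03403943 0.02720974] [[-9.99998002e-01 -1.90676476e-03 -6.00857336e-04]
 [-1.77371116e-03  7.07529872e-01  7.06681211e-01]
 [-9.22350314e-04  7.06680865e-01 -7.07531840e-01]] [594.25413797 114.99570068 155.52629952]
[array([644.25403805, 115.08438623, 155.57241704]), array([544.25423789, 114.90701512, 155.48018201])]
side blue_plate_centre [{'point': [601.1, 122.2, 155.3], 'conf': 0.97}]
side blue_plate_label [{'point': [600.0, 120.0, 153.9], 'conf': 0.88}, {'point': [482.8, -452.8, 29.3], 'conf': 0.53}]
scene blue_plate_centre [{'point': [602.8, 120.8, 157.5], 'conf': 0.71}, {'point': [486.5, -449.3, 27.7], 'conf': 0.66}]
scene blue_plate_label [{'point': [606.0, 122.3, 155.8], 'conf': 0.61}, {'point': [488.9, -442.6, 31.1], 'conf': 0.46}]
```

View pics/side9.png

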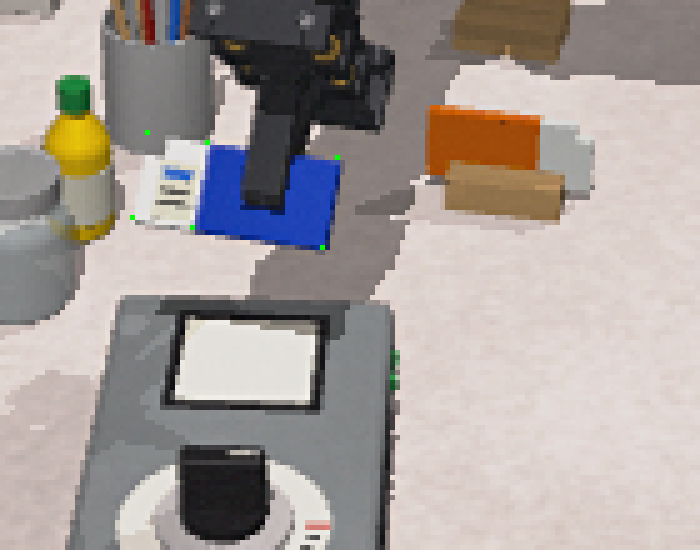

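View pics/scene9.png

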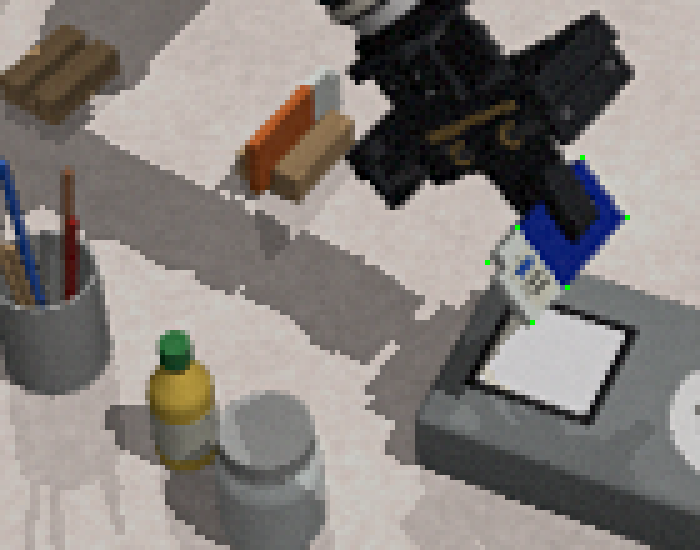

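```bash
python3 -m creep '[1,1.5,-1,1.5,0,0,0, 1,3,-2.3,3.4,0,0,0, 1,3,-2.3,3.4,0,0,0, 1,3,-2.3,3.4,0,0,0, 1,3,-2.3,3.4,0,0,0, 1,3,-2.3,3.4,0,0,0, 1,3,-2.3,3.4,0,0,0, 1,3,-2.3,3.4,0,0,0]'; python3 - <<'E'
from h import *
from rig import ctrl,vision
for i in range(2):
  f=vision.grab_frame("scene")
  o=ctrl.get_obs();p,R=o['eef_pos'],o['tcp_rot'];print(o['opening'],np.abs(o['qvel']).max(),R[:,0],R[:,1], p+R@[-16.4,0,-5.6])
z=f["color"][235:285,330:380]
cv2.imwrite("pics/k9.png",cv2.resize(z,None,fx=10,fy=10,interpolation=2))
E
```

```text
t: 15.57
eef_pos: [574.8, 119.8, 147.1]
tcp_rot: [[-1.0, -0.001, -0.001], [-0.002, 0.707, 0.707], [-0.0, 0.707, -0.707]]
contact_force: [0.1, -0.5, -0.5]
opening: 8.0
7.8795012796381485 0.10647983937203895 [-9.99998476e-01 -1.74152508e-03 -1.21385892e-04] [-0.00131758  0.70728963  0.70692266] [591.15621773 115.84825546 151.02659196]
7.925664328175021 0.09257688163556792 [-9.99998601e-01 -1.67283184e-03 -1.57120532e-05] [-0.00119421  0.70724535  0.70696718] [591.13293421 115.85280914 150.98686232]
```

View pics/k9.png

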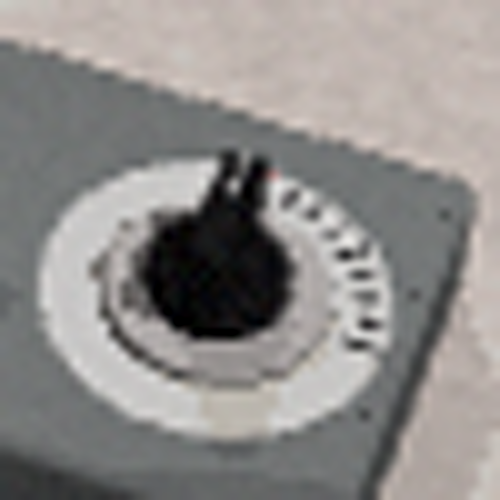

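```bash
python3 - <<'E'
from rig import workorder
print(workorder.close_job())
E
```

```text
the job is handed in; nothing more can be done
None
```

I turned the knob back to its zero stop, then took the blue plate out of its block and handed the job in at about 15.7 s with the arm still holding the plate over the window.

**Knob:** I turned it anticlockwise about 68° until the torque rose against the stop, then let go. Seen from above afterwards, the pointer line was at about 189.8° and the red tick at about 188.9°. They match within how well I can read the picture. The last scene picture also shows the pointer at the red tick.

**Plate:** I gripped it on the blue part about 17 mm from the plate's middle, which left the pads about 26 mm clear of the frosted end.
- **Position:** its centre is at (591.1, 115.9, 151.0) mm, worked out from the arm pose. That is 100 mm above my estimate of the window's middle, (591.4, 115.8, 51).
- **Attitude:** it is leaned back 45°, its long edges are level within 0.1°, and the label faces up.
- **Stillness:** the arm was at rest and the fingers held at 7.9 mm, the plate's thickness.

**Checks that disagreed:** before a last 5 mm correction, the networks put the plate's centre 7–9 mm off in x and 6–7 mm off in y from the arm-pose value. The plate corners I projected into both pictures lined up with the picture, so I trusted the arm pose. I took no plate picture after that correction, only arm readings.

I saw no bystander touched or moved in the pictures, but I did not check each one separately.

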